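Load the clasp-ball feeder and draw its sprung rod

ROBOT

A 6-joint arm with a two-finger parallel gripper is mounted at the origin on the work surface. World frame = base frame: x ahead of the robot, y to its left, z up, the work surface at z = 0. Lengths are in m, angles in rad, forces in N, time in s.
With the tool pointing down it reaches from about 0.25 to 0.775 m from the base axis. Payload 8.9 kg.
Tool frame: the origin (TCP) lies on the centre line of the jaws, within the pads' length; the fingertips stand 17 mm ahead of it and the grasp point (between the pads) lies 2 mm behind it; z points along the fingers, y is the line along which they close (so a half turn about z gives the same grasp; the last joint's range is limited). The gripper opens to 85 mm and grips with 20 to 120 N. Pads are 22 mm wide; open, the fingers measure 114 mm over their backs; the gripper's body (76 mm by 85 mm) begins 54 mm behind the grasp point. The pads swing forward as they close: fully open they stand 13 mm farther back than shut.
Start: joints at [-1.301, 0.291, -0.153, 1.127, 0, 1.431], TCP at [0.209, -0.482, 0.248] pointing down, gripper open.
Joint ranges: [-2.52, 2.52], [-0.91, 1.74], [-1.3, 1.37], [-1.96, 2.02], [-1.52, 1.47], [-3.14, 3.14]. Speed limits (rad/s): [2.22, 2.22, 2.79, 3.14, 3.14, 3.14].

INTERFACE

Orientations are given as a unit quaternion [w, x, y, z].
In Python, from rig import robot gives the robot as it stands.
- The arm moves only by the tool apply_moves, never from a script. Its argument "motion" is a list of rows, each an object with "translation": the shift along the tool's x, y, z in mm, a list of three; "delta_rot": the turn, a rotation vector about the tool's x, y, z in degrees, a list of three; "gripper": the closure in counts, from 0 (fully open) to 255 (shut). In form: [{"translation": [dx, dy, dz], "delta_rot": [ax, ay, az], "gripper": gripper}, ...]. A call has 1 to 20 rows; each row is the pose to reach, as a shift and turn from the pose commanded when the call began, along the tool's axes at that moment; what a row does not reach only later rows make up. A row lasts 1/12 s, in which the tool goes at most 41.7 mm and 7.16 degrees, less where a joint would pass 70% of its speed; a pose out of reach is approached as far as the arm can. A call with a gripper value outside its range is refused whole. The fingers move at their own pace and stop on an object; "force" is the grip in N (left out, the last holds). Time passes only in rows, so rows that repeat a pose let the fingers close. It gives the time, the measured TCP pose, the force, the opening and the grip force at its end, in the units of the state.
- robot.state(): the state, without advancing time (a new reading comes with each control period).
- robot.snapshot(name): name is "scene" or "top" or "wrist"; returns a dict with "image" (400x640x3 uint8, red, green, blue), "fx", "fy", "cx", "cy" (pixels), "R" (3x3) and "t" (3): a world point X has camera coordinates R X + t. Camera axes: x right, y down, z forward; pixel columns grow to the right and rows downward; lengths in m; the calibration is good to about 2 mm. A picture is of the moment at which its call begins. There is no depth.
- robot.close_job(): hands the job in; it is judged then, once.
The state is a dict: "t": time; "q": joint angles; "joint_vel": joint speeds; "tau": joint torques, N m; "position": TCP position; "orientation": TCP orientation; "wrist_force": force on the tool from outside, world axes, zero at the start; "torque": the same for the moment, N m; "gripper_width": opening from 0.0 (shut) to 1.0 (fully open); "gripper_force": force on a finger pad.
Only numpy, scipy, OpenCV 4.12 (cv2) and the standard library are available. Lean on these libraries where they do the work, as an engineer would, in place of code of your own. Each camera call takes 0.05 s, during which the arm holds its last target. There are 200 camera calls.

TASK

Pour all six brass balls from the steel cup into the feeder's open hopper, and stand the cup back upright on the bench. Then grip the upright handle of the feeder's sprung rod and draw the rod out of its barrel until its pointer lines up with the length marker on the rail, and finish while still holding it there, because the spring pulls it back if you let go. Leave the marker where it is set and do not disturb the other things on the bench.

Things in the scene. Friction and masses are not known exactly. Their poses are not given: they have to be found in the camera images.
- cup_center (a point): Straight-sided open steel cup, 64 mm outer diameter, 85 mm high, wall 3 mm, no handle, about 150 g plus the balls, loose on the bench. This point is on its axis, half-way up (42.5 mm above its foot); z points to its mouth.
- ball0_center (a point): Centre of one of six equal brass balls, 16 mm diameter, 18 g, that start loose in the bottom of the cup.
- ball1_center (a point): Centre of one of six equal brass balls, 16 mm diameter, 18 g, that start loose in the bottom of the cup.
- ball2_center (a point): Centre of one of six equal brass balls, 16 mm diameter, 18 g, that start loose in the bottom of the cup.
- ball3_center (a point): Centre of one of six equal brass balls, 16 mm diameter, 18 g, that start loose in the bottom of the cup.
- ball4_center (a point): Centre of one of six equal brass balls, 16 mm diameter, 18 g, that start loose in the bottom of the cup.
- ball5_center (a point): Centre of one of six equal brass balls, 16 mm diameter, 18 g, that start loose in the bottom of the cup.
- hopper (a point): Centre of the inner floor of the feeder's open-topped square aluminium hopper, 55 mm above the bench. Inside 122 x 122 mm, walls 4 mm thick and 50 mm high (rim 105 mm above the bench). Axes are the feeder's: z up; its barrel, rod and rail stick out along -x.
- feeder: The feeder, bolted down: a 120 mm square grey housing below the hopper, origin on the bench under the hopper centre, axes as the hopper's. Its steel barrel (24 mm diameter, axis 50 mm above the bench) ends 110 mm from the origin along -x; a flat aluminium rail 70 mm wide, 8 mm high runs below it to 270 mm from the origin.
- feed_rod: Telescoping rod, 12 mm round steel, axis 50 mm above the bench, sliding level out of the barrel along its own -x. At its end stands a dark wooden handle block, 14 mm along the rod (x), 22 mm across it (y), top 110 mm above the bench, free from 60 mm up. Origin: middle of the block, 85 mm up; axes as the hopper's. At rest it is 160 mm from the hopper centre.
- pointer (a point): Tip of the thin steel pointer fin that sticks out sideways (-y) from the rod, 26 mm beside its axis, at the same x as the handle block's middle, 50 mm above the bench. The rod slides out up to 105 mm from rest. Its inner spring pulls back with about 4.4 N at rest, 1.1 N more per 10 mm, and returns it when let go.
- mark (a point): Length marker: dark steel clip with an upright blade 3 mm thick on the -y edge of the rail, 33 mm beside the rod's axis; point at the blade's middle, 50 mm above the bench; axes as the hopper's. The rod is drawn right when its pointer has the same x along the feeder as this point (within 5 mm), 35 to 75 mm out from rest. The clip is stiff (8 N); leave it.
- jar_c (a point): Bystander: closed amber jar, 58 mm diameter, 80 mm high, loose; point half-way up.
- tape: Bystander: roll of white tape lying flat, 84 mm outer diameter, 22 mm high, loose; origin at the centre of its underside.
- mallet_c (a point): Bystander: wooden mallet standing on its head, up to 84 mm diameter, 200 mm high, loose; point half-way up.
- hammer_grip (a point): Bystander: hammer lying on the bench, loose; point on its handle.
- awl_grip (a point): Bystander: screwdriver-like awl lying on the bench, loose; point on its handle.
Not all that is in view belongs to the job. Of the things that look like the part that bears cup_center, the smallest one is meant.

How it is judged:
By the outcome, as a careful person would: the job done as asked, in the order asked, and still so for the second after the job is handed in, while the arm keeps its last pose, push and grip.
It also fails if it takes over 64 s, if anything falls off the work surface, if the arm or the gripper's body presses on something with over 40 N, if the wrist force passes 120 N, or if a joint passes its speed limit or range.

## Working session

There is one attempt and no reset: what is moved stays moved. The work goes in short steps, Python scripts to look and compute and a tool call to move; the robot and the scene stay as the last step left them, time stands still between calls to the robot, and variables do not carry over. Pictures are saved under pics/ and viewed, at most 10 in all, crops included, and the job is handed in when it is done.

Besides the shell and the picture viewer there is one more tool, called after "Call:" as a command line: name --argument value ..., lists and objects as JSON in quotes. apply_moves: Moves the arm, as the interface text tells. Its arguments: {"type":"object","properties":{"motion":{"type":"array"},"force":{"type":"number"}},"required":["motion"]}

```bash
mkdir -p pics; cat > h.py <<'E'
import numpy as np, cv2, json
from rig import robot
from scipy.spatial.transform import Rotation as Ro
def snap(n,f=None):
    s=robot.snapshot(n)
    if f: cv2.imwrite('pics/'+f,cv2.cvtColor(s['image'],cv2.COLOR_RGB2BGR))
    np.savez('last_%s.npz'%n,**s); return s
def load(n): return dict(np.load('last_%s.npz'%n))
def ray(s,u,v):
    d=np.array([(u-s['cx'])/s['fx'],(v-s['cy'])/s['fy'],1.]); R=np.array(s['R']); return -R.T@np.array(s['t']), R.T@d
def onz(s,u,v,z):
    c,d=ray(s,u,v); return c+d*(z-c[2])/d[2]
def proj(s,X):
    p=np.array(s['R'])@np.array(X)+s['t']; return np.array([s['fx']*p[0]/p[2]+s['cx'],s['fy']*p[1]/p[2]+s['cy']])
def pose():
    s=robot.state(); w,x,y,z=s['orientation']; return np.array(s['position']),Ro.from_quat([x,y,z,w]),s
E
python3 - <<'E'
from h import *
a=snap('scene','s1.png');b=snap('top','t1.png')
im=np.vstack([a['image'],b['image']])
for s in(a,b): print(s['fx'],s['fy'],-np.array(s['R']).T@s['t'],np.round(s['R'],2).tolist())
p,R,s=pose();print(p,R.as_matrix().round(3).tolist(),s['t'],s['gripper_width'])
E
```

```text
390.9339391002321 390.9339391002321 [ 0.90521851 -0.33038349  0.91750764] [[0.76, 0.65, -0.01], [0.55, -0.65, -0.53], [-0.35, 0.39, -0.85]]
439.46267307202385 439.46267307202385 [0.41722858 0.06159794 1.36065269] [[-0.02, -1.0, 0.02], [-0.99, 0.01, -0.12], [0.12, -0.02, -0.99]]
[ 0.20859449 -0.48137222  0.24779728] [[0.918, 0.397, -0.0], [0.397, -0.918, 0.001], [0.0, -0.001, -1.0]] 0.1 0.9990564637106013
```

View pics/s1.png

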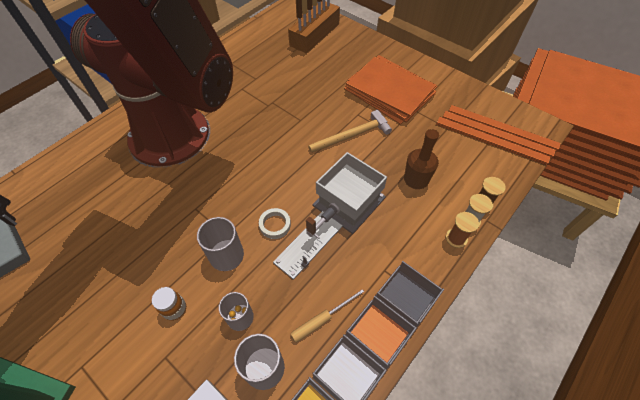

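View pics/t1.png

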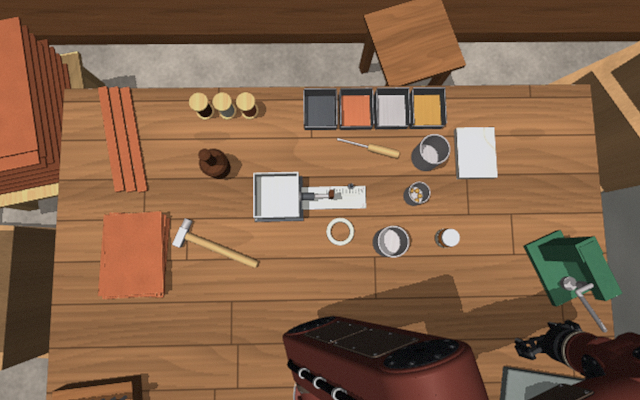

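Scene picture: three cups at (220,243), (235,310) and (258,360), the feeder hopper at (350,185) and its rail running to (285,268). In the top view the cups are at (393,240), (418,193) and (432,150), the hopper is at (277,195), and the handle and marker are at about (331,195) and (352,187). The smallest cup, which holds the brass balls, is the one at scene (235,310) / top (418,193). I'll confirm that in a crop.

```bash
python3 - <<'E'
from h import *
a=load('scene');b=load('top')
A=cv2.resize(a['image'][205:395,190:300],None,fx=3,fy=3,interpolation=2)
B=cv2.resize(b['image'][130:260,240:460],None,fx=3,fy=3,interpolation=2)[:, :]
A=A[:570]; B=cv2.copyMakeBorder(B,0,570-B.shape[0],0,0,0)
# second panel: feeder in scene
C=cv2.resize(a['image'][145:285,265:395],None,fx=3,fy=3,interpolation=2)
cv2.imwrite('pics/c1.png',cv2.cvtColor(np.hstack([A,cv2.copyMakeBorder(C,0,570-C.shape[0],0,0,0)]),cv2.COLOR_RGB2BGR))
cv2.imwrite('pics/c2.png',cv2.cvtColor(B,cv2.COLOR_RGB2BGR))
E
```

```text
(no output)
```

View pics/c1.png

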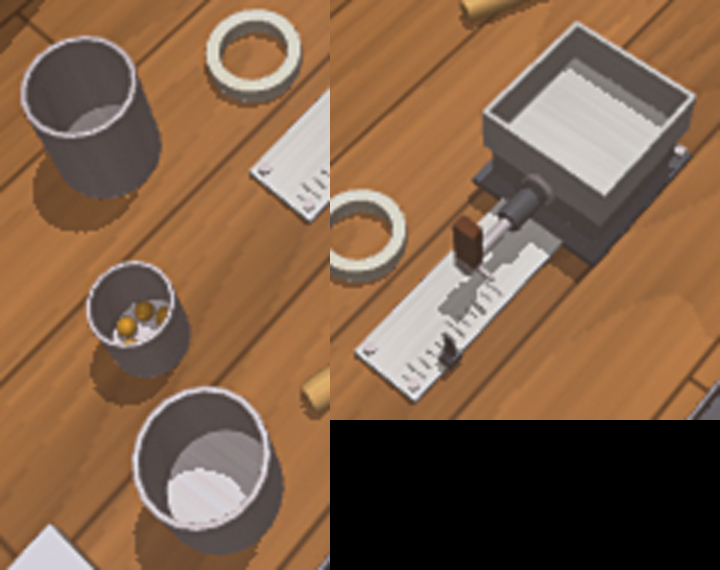

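View pics/c2.png

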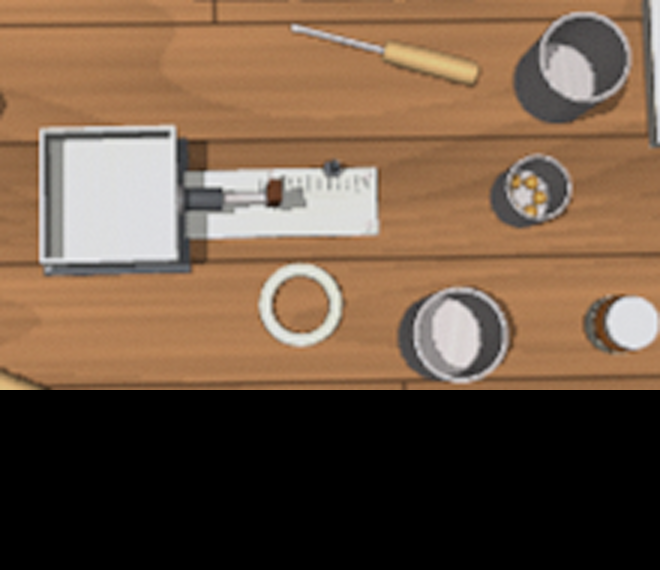

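The crops confirm it: the middle cup is clearly the smallest and the only one with balls in it. Its rim centre is at about (234,307) in the scene view and (420,193) in the top view. Next I'll compute positions.

```bash
python3 - <<'E'
from h import *
a=load('scene');b=load('top')
sa=lambda x,y:(190+x/3,205+y/3); sc=lambda x,y:(265+(x-330)/3,145+y/3); st=lambda x,y:(240+x/3,130+y/3)
P=lambda *v:print(*[np.round(x,4) if not isinstance(x,str) else x for x in v])
P('cup',onz(a,*sa(132,305),.085),onz(b,*st(539,188),.085))
for i in((88,305),(175,305),(132,262),(132,347)):P(' rim',onz(a,*sa(*i),.085))
ct=[onz(b,*st(*i),.105) for i in((40,128),(176,126),(178,263),(40,265))]
cs=[onz(a,*sc(*i),.105) for i in((577,22),(695,97),(604,200),(483,112))]
P('hop top',*ct,'mean',np.mean(ct,0)); P('hop scene',*cs,'mean',np.mean(cs,0))
P('rail end',onz(b,*st(377,168),.008),onz(b,*st(378,237),.008),'sc',onz(a,*sc(355,352),.008),onz(a,*sc(414,403),.008))
P('handle top',onz(b,*st(273,191),.11),'sc',onz(a,*sc(468,222),.11))
P('mark blade top?',onz(b,*st(333,163),.06),onz(a,*sc(449,338),.06))
for n,t,s in(('jar',(632,322),None),('tape',(301,304),None),('cupA',(461,334),(78,88)),('cupB',(585,56),(202,458))):
  P(n,onz(b,*st(*t),.08 if n!='tape' else .022), '' if s is None else onz(a,*sa(*s),.1))
E
```

```text
cup [ 0.5931 -0.2518  0.085 ] [ 0.5857 -0.252   0.085 ]
 rim [ 0.5688 -0.2725  0.085 ]
 rim [ 0.6168 -0.2316  0.085 ]
 rim [ 0.5694 -0.2297  0.085 ]
 rim [ 0.6153 -0.2726  0.085 ]
hop top [0.6479 0.2335 0.105 ] [0.6482 0.1025 0.105 ] [0.5156 0.1019 0.105 ] [0.5156 0.233  0.105 ] mean [0.5819 0.1677 0.105 ]
hop scene [0.5237 0.2315 0.105 ] [0.6516 0.2314 0.105 ] [0.6549 0.0997 0.105 ] [0.5236 0.1028 0.105 ] mean [0.5884 0.1663 0.105 ]
rail end [ 0.6191 -0.1026  0.008 ] [ 0.5471 -0.1016  0.008 ] sc [ 0.5564 -0.1022  0.008 ] [ 0.6246 -0.1035  0.008 ]
handle top [0.583  0.0102 0.11  ] sc [0.5865 0.0111 0.11  ]
mark blade top? [ 0.617  -0.0524  0.06  ] [ 0.6251 -0.058   0.06  ]
jar [ 0.4535 -0.3384  0.08  ] 
tape [ 0.4786 -0.0197  0.022 ] 
cupA [ 0.4445 -0.1709  0.08  ] [ 0.4385 -0.1616  0.1   ]
cupB [ 0.7186 -0.3052  0.08  ] [ 0.7097 -0.2938  0.1   ]
```

```bash
cat >> h.py <<'E'
CUP=np.array([.5895,-.252]); HOP=np.array([.585,.167])
t=np.radians(35)
RG=Ro.from_matrix(np.array([[-np.sin(t),0,np.cos(t)],[0,1,0],[-np.cos(t),0,-np.sin(t)]]))  # cols: tool x,y,z
def rel(P,Rt,base=None):
    """shift mm / rotvec deg in tool axes from base (pos,R) (default: measured pose)"""
    p,R=base if base is not None else pose()[:2]
    return (R.inv().apply(np.array(P)-p)*1000).round(1).tolist(),np.degrees((R.inv()*Rt).as_rotvec()).round(2).tolist()
def tcp(g,Rt): return np.array(g)+.002*Rt.as_matrix()[:,2]   # grasp point -> TCP
def pour(th,phi,lip,gz=.06):
    th,phi=np.radians([th,phi]); c=np.array([0,np.sin(th),np.cos(th)]); l=np.array([0,np.cos(th),-np.sin(th)])
    Rt=Ro.from_rotvec(c*phi)*Ro.from_rotvec([-th,0,0])*RG
    ctr=np.array(lip)-.0425*c-.032*l
    return tcp(ctr+(gz-.0425)*c,Rt),Rt
E
python3 - <<'E'
from h import *
print(rel(tcp([*CUP,.20],RG),RG))
for phi in(-15,15): print(phi,pour(125,phi,[.585,.125,.13])[1].as_matrix()[:,2].round(2))
E
```

```text
([442.2, -58.4, 49.1], [-73.22, -15.26, -140.64])
-15 [ 0.79 -0.35  0.5 ]
15 [ 0.79 -0.59  0.16]
```

Call:
apply_moves --motion '[{"translation":[80,20,0],"delta_rot":[0,0,-28],"gripper":0},{"translation":[80,20,0],"delta_rot":[0,0,-28],"gripper":0},{"translation":[80,20,0],"delta_rot":[0,0,-28],"gripper":0},{"translation":[80,20,0],"delta_rot":[0,0,-28],"gripper":0},{"translation":[200,0,0],"delta_rot":[0,0,-84],"gripper":0},{"translation":[200,0,0],"delta_rot":[0,0,-84],"gripper":0},{"translation":[300,-40,0],"delta_rot":[0,0,-84],"gripper":0},{"translation":[300,-40,0],"delta_rot":[0,0,-84],"gripper":0},{"translation":[350,-50,0],"delta_rot":[0,0,-84],"gripper":0},{"translation":[350,-50,0],"delta_rot":[0,0,-84],"gripper":0},{"translation":[350,-50,0],"delta_rot":[0,0,-84],"gripper":0},{"translation":[350,-50,0],"delta_rot":[0,0,-84],"gripper":0},{"translation":[350,-50,0],"delta_rot":[0,0,-140],"gripper":0},{"translation":[350,-50,0],"delta_rot":[0,0,-140],"gripper":0},{"translation":[350,-50,0],"delta_rot":[0,0,-140],"gripper":0},{"translation":[350,-50,0],"delta_rot":[0,0,-140],"gripper":0},{"translation":[350,-50,0],"delta_rot":[0,0,-140],"gripper":0},{"translation":[350,-50,0],"delta_rot":[0,0,-140],"gripper":0},{"translation":[350,-50,0],"delta_rot":[0,0,-140],"gripper":0},{"translation":[350,-50,0],"delta_rot":[0,0,-140],"gripper":0}]' --force 60

```text
t: 1.77
position: [0.5098, -0.2966, 0.2479]
orientation: [-0.0, 0.141, 0.99, 0.0]
wrist_force: [-0.4, 0.3, 0.1]
gripper_width: 0.997
gripper_force: 0.0
```

```bash
python3 - <<'E'
from h import *
p,R,s=pose();print(p.round(4),np.round(s['q'],3),R.as_matrix().round(2).tolist(),s['t'])
print(rel(tcp([*CUP,.20],RG),RG))
E
```

```text
[ 0.5098 -0.2966  0.2479] [-0.651  0.416  0.03   1.185  0.    -0.368] [[-0.96, 0.28, -0.0], [0.28, 0.96, 0.0], [0.0, 0.0, -1.0]] 1.7667
([-65.7, 65.5, 49.0], [-7.75, -54.67, -14.95])
```

Call:
apply_moves --motion '[{"translation":[-66,65.5,49],"delta_rot":[-7.75,-54.67,-14.95],"gripper":0},{"translation":[-66,65.5,49],"delta_rot":[-7.75,-54.67,-14.95],"gripper":0},{"translation":[-66,65.5,49],"delta_rot":[-7.75,-54.67,-14.95],"gripper":0},{"translation":[-66,65.5,49],"delta_rot":[-7.75,-54.67,-14.95],"gripper":0},{"translation":[-66,65.5,49],"delta_rot":[-7.75,-54.67,-14.95],"gripper":0},{"translation":[-66,65.5,49],"delta_rot":[-7.75,-54.67,-14.95],"gripper":0},{"translation":[-66,65.5,49],"delta_rot":[-7.75,-54.67,-14.95],"gripper":0},{"translation":[-66,65.5,49],"delta_rot":[-7.75,-54.67,-14.95],"gripper":0},{"translation":[-66,65.5,49],"delta_rot":[-7.75,-54.67,-14.95],"gripper":0},{"translation":[-66,65.5,49],"delta_rot":[-7.75,-54.67,-14.95],"gripper":0},{"translation":[-66,65.5,49],"delta_rot":[-7.75,-54.67,-14.95],"gripper":0},{"translation":[-66,65.5,49],"delta_rot":[-7.75,-54.67,-14.95],"gripper":0},{"translation":[-66,65.5,49],"delta_rot":[-7.75,-54.67,-14.95],"gripper":0}]'

```text
t: 2.85
position: [0.5929, -0.2533, 0.2003]
orientation: [0.462, 0.002, 0.887, -0.002]
wrist_force: [-0.4, 0.4, -0.5]
gripper_width: 0.997
gripper_force: 0.0
```

```bash
python3 - <<'E'
from h import *
p,R,s=pose();print(p.round(4),np.round(s['q'],3),R.as_matrix().round(2).tolist(),s['t'])
print(rel(tcp([*CUP,.06],RG),RG))
w=snap('wrist');a=snap('scene')
for h in (0,.085): print(h,proj(w,[*CUP,h]).round(),proj(a,[*CUP,h]).round())
v=np.zeros((600,800,3),np.uint8); v[:400,:640]=w['image']; 
cv2.imwrite('pics/w2.png',cv2.cvtColor(w['image'],cv2.COLOR_RGB2BGR))
E
```

```text
[ 0.5929 -0.2533  0.2003] [-0.808  0.251 -0.916 -0.38   0.629 -0.535] [[-0.57, 0.01, 0.82], [0.0, 1.0, -0.01], [-0.82, -0.0, -0.57]] 2.85
([117.0, 1.5, 79.6], [-0.36, 0.05, -0.12])
0 [322. -74.] [240. 317.]
0.085 [322.  46.] [233. 306.]
```

View pics/w2.png

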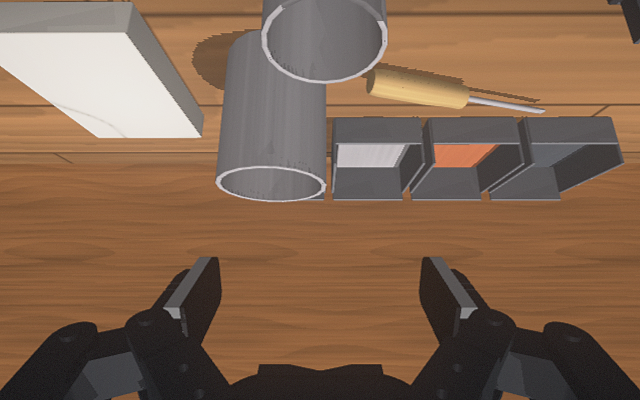

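The wrist view is upside down. It shows the target cup's rim centred at column 324 (predicted 322), so the lateral alignment is good. Before descending I'll check where the wrist camera sits.

```bash
python3 - <<'E'
from h import *
w=load('wrist');p,R,s=pose()
c=-w['R'].T@w['t'];print('cam',c.round(3),'rel tool',(R.inv().apply(c-p)*1000).round())
a=load('scene');cv2.imwrite('pics/a2.png',cv2.cvtColor(cv2.resize(a['image'][130:370,100:400],None,fx=2.5,fy=2.5),cv2.COLOR_RGB2BGR))
E
```

```text
cam [ 0.445 -0.252  0.21 ] rel tool [  77.    0. -127.]
```

View pics/a2.png

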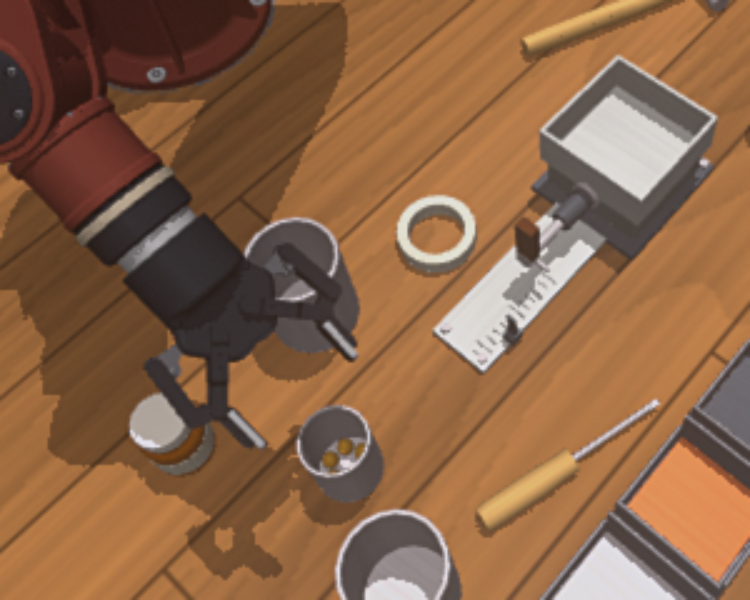

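Call:
apply_moves --motion '[{"translation":[25,0,17],"delta_rot":[0,0,0],"gripper":0},{"translation":[50,1,34],"delta_rot":[0,0,0],"gripper":0},{"translation":[75,1,51],"delta_rot":[0,0,0],"gripper":0},{"translation":[95,1.5,65],"delta_rot":[0,0,0],"gripper":0},{"translation":[107,1.5,73],"delta_rot":[0,0,0],"gripper":0},{"translation":[115,1.5,79],"delta_rot":[0,0,0],"gripper":0},{"translation":[115,1.5,79],"delta_rot":[0,0,0],"gripper":0},{"translation":[115,1.5,79],"delta_rot":[0,0,0],"gripper":0},{"translation":[115,1.5,79],"delta_rot":[0,0,0],"gripper":0}]'

```text
t: 3.7
position: [0.5914, -0.2516, 0.0607]
orientation: [0.462, 0.002, 0.887, -0.002]
wrist_force: [-0.1, 0.9, 0.9]
gripper_width: 1.002
gripper_force: 0.0
```

```bash
python3 - <<'E'
from h import *
p,R,s=pose();print(p.round(4),np.round(s['wrist_force'],2),rel(tcp([*CUP,.06],RG),RG))
w=snap('wrist');a=snap('scene')
v=np.hstack([cv2.resize(w['image'],(480,300)),cv2.resize(a['image'][220:370,130:290],(320,300))])
cv2.imwrite('pics/w3.png',cv2.cvtColor(v,cv2.COLOR_RGB2BGR))
E
```

```text
[ 0.5914 -0.2516  0.0607] [-0.13  0.88  0.9 ] ([1.6, -0.4, 0.8], [-0.34, 0.09, -0.13])
```

View pics/w3.png

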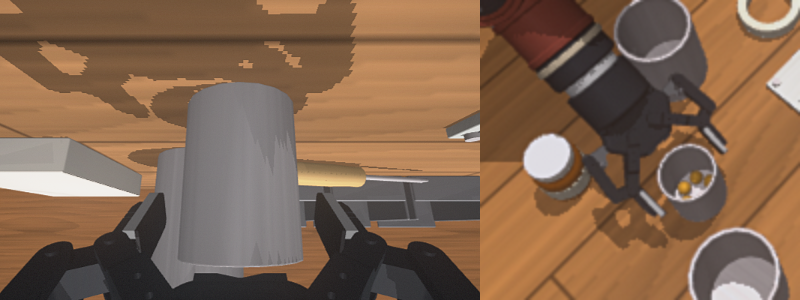

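The wrist view shows the cup between the open pads, at rows 85 to 265. The scene crop shows the pads slightly short of the cup's axis, so I'll move 6 mm forward and close.

Call:
apply_moves --motion '[{"translation":[-3.4,0,4.9],"delta_rot":[0,0,0],"gripper":0},{"translation":[-3.4,0,4.9],"delta_rot":[0,0,0],"gripper":0},{"translation":[-3.4,0,4.9],"delta_rot":[0,0,0],"gripper":120},{"translation":[-3.4,0,4.9],"delta_rot":[0,0,0],"gripper":120},{"translation":[-3.4,0,4.9],"delta_rot":[0,0,0],"gripper":120},{"translation":[-3.4,0,4.9],"delta_rot":[0,0,0],"gripper":120},{"translation":[-3.4,0,4.9],"delta_rot":[0,0,0],"gripper":120},{"translation":[-3.4,0,4.9],"delta_rot":[0,0,0],"gripper":120},{"translation":[-3.4,0,4.9],"delta_rot":[0,0,0],"gripper":120},{"translation":[-3.4,0,4.9],"delta_rot":[0,0,0],"gripper":120}]' --force 60

```text
t: 4.63
position: [0.5972, -0.2516, 0.0605]
orientation: [0.463, 0.002, 0.886, -0.002]
wrist_force: [-0.6, 0.4, 5.0]
gripper_width: 0.748
gripper_force: 65.7
```

```bash
python3 - <<'E'
from h import *
p,R,s=pose();print(p.round(4),np.round(s['wrist_force'],2),s['gripper_width']*85,s['gripper_force'])
np.savez('grasp.npz',p=p,R=R.as_matrix())
print(rel(p+[0,0,.14],RG), rel(pour(0,0,[.585,.14,.0425+.2])[0],RG))
E
```

```text
[ 0.5972 -0.2516  0.0605] [-0.62  0.44  4.99] 63.542626876002586 65.74681118130684
([-114.9, -0.2, -80.0], [-0.33, 0.13, -0.14]) ([-121.0, 359.3, -99.8], [-0.33, 0.13, -0.14])
```

Call:
apply_moves --motion '[{"translation":[-10,0,-7],"delta_rot":[0,0,0],"gripper":120},{"translation":[-30,0,-21],"delta_rot":[0,0,0],"gripper":120},{"translation":[-55,0,-38],"delta_rot":[0,0,0],"gripper":120},{"translation":[-80,0,-56],"delta_rot":[0,0,0],"gripper":120},{"translation":[-100,0,-70],"delta_rot":[0,0,0],"gripper":120},{"translation":[-118,10,-84],"delta_rot":[0,0,0],"gripper":120},{"translation":[-121,30,-96],"delta_rot":[0,0,0],"gripper":120},{"translation":[-121,60,-99],"delta_rot":[0,0,0],"gripper":120},{"translation":[-121,90,-99],"delta_rot":[0,0,0],"gripper":120},{"translation":[-121,120,-99],"delta_rot":[0,0,0],"gripper":120},{"translation":[-121,150,-99],"delta_rot":[0,0,0],"gripper":120},{"translation":[-121,180,-99],"delta_rot":[0,0,0],"gripper":120},{"translation":[-121,210,-99],"delta_rot":[0,0,0],"gripper":120},{"translation":[-121,240,-99],"delta_rot":[0,0,0],"gripper":120},{"translation":[-121,270,-99],"delta_rot":[0,0,0],"gripper":120},{"translation":[-121,300,-99],"delta_rot":[0,0,0],"gripper":120},{"translation":[-121,325,-99],"delta_rot":[0,0,0],"gripper":120},{"translation":[-121,345,-99],"delta_rot":[0,0,0],"gripper":120},{"translation":[-121,359,-99],"delta_rot":[0,0,0],"gripper":120},{"translation":[-121,359,-99],"delta_rot":[0,0,0],"gripper":120}]'

```text
t: 6.3
position: [0.5862, 0.1102, 0.2143]
orientation: [0.461, 0.001, 0.887, -0.001]
wrist_force: [0.1, -0.7, -2.2]
gripper_width: 0.747
gripper_force: 66.8
```

```bash
python3 - <<'E'
from h import *
p,R,s=pose();print(p.round(4),np.round(s['q'],2),np.round(s['wrist_force'],2),s['gripper_width']*85,s['gripper_force'])
for th,ph,ly,lz in((30,4,.14,.21),(60,8,.135,.18),(75,10,.13,.15),(90,12,.128,.14),(100,13,.125,.135),(110,14,.125,.135),(120,15,.125,.135),(130,15,.125,.135)):
  print(th,*rel(*pour(th,ph,[.585,ly,lz])))
a=snap('scene');b=snap('top')
v=np.hstack([cv2.resize(a['image'][90:290,180:420],(480,400)),cv2.resize(b['image'][100:300,230:390],(320,400))])
cv2.imwrite('pics/p1.png',cv2.cvtColor(v,cv2.COLOR_RGB2BGR))
E
```

```text
[0.5862 0.1102 0.2143] [ 0.11  0.13 -1.11 -0.62 -0.09  0.07] [ 0.08 -0.66 -2.2 ] 63.4602552326251 66.78018048405647
30 [8.8, -10.9, 6.7] [13.85, 0.91, -26.88]
60 [16.0, -13.7, 11.8] [28.3, 4.01, -53.29]
75 [32.9, -13.7, 23.6] [35.82, 6.34, -66.22]
90 [34.7, -8.3, 24.9] [43.63, 9.2, -78.88]
100 [35.5, -5.5, 25.4] [49.24, 11.1, -87.02]
110 [33.1, 1.0, 23.7] [55.0, 13.18, -95.02]
120 [31.7, 7.9, 22.6] [60.93, 15.44, -102.85]
130 [31.2, 15.1, 22.3] [67.56, 16.73, -110.31]
```

View pics/p1.png

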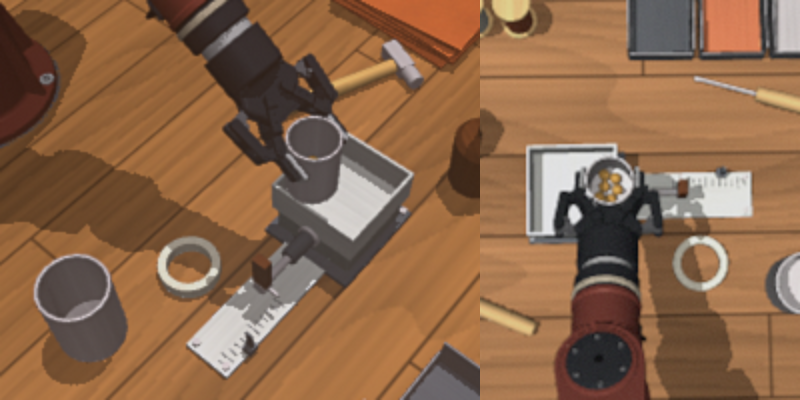

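The cup with its balls is over the hopper's near edge: scene crop (313,150), top crop (610,180). Now tilting.

Call:
apply_moves --motion '[{"translation":[3,-4,2],"delta_rot":[3,0,-6],"gripper":120},{"translation":[5,-7,4],"delta_rot":[7,0.5,-13],"gripper":120},{"translation":[8,-10,6],"delta_rot":[10.5,0.7,-20],"gripper":120},{"translation":[9,-11,7],"delta_rot":[14,0.9,-27],"gripper":120},{"translation":[10,-11.5,8],"delta_rot":[17.5,1.6,-33.5],"gripper":120},{"translation":[12,-12,9],"delta_rot":[21,2.4,-40],"gripper":120},{"translation":[14,-13,10],"delta_rot":[24.6,3.2,-46.5],"gripper":120},{"translation":[16,-13.7,12],"delta_rot":[28.3,4,-53.3],"gripper":120},{"translation":[22,-13.7,16],"delta_rot":[31,5,-58],"gripper":120},{"translation":[28,-13.7,20],"delta_rot":[33.5,5.7,-62],"gripper":120},{"translation":[33,-13.7,23.6],"delta_rot":[35.8,6.3,-66.2],"gripper":120},{"translation":[33,-13.7,23.6],"delta_rot":[35.8,6.3,-66.2],"gripper":120},{"translation":[33,-13.7,23.6],"delta_rot":[35.8,6.3,-66.2],"gripper":120}]'

```text
t: 7.48
position: [0.5874, 0.0932, 0.1731]
orientation: [0.317, -0.34, 0.727, -0.506]
wrist_force: [-0.2, -0.4, -2.3]
gripper_width: 0.745
gripper_force: 66.9
```

```bash
python3 - <<'E'
from h import *
p,R,s=pose();print(p.round(4),np.round(s['q'],2),np.round(s['wrist_force'],2),s['gripper_width']*85,s['gripper_force'])
for th,ph,ly,lz in((75,10,.13,.15),(90,12,.128,.14),(100,13,.125,.135),(110,14,.125,.135),(120,15,.125,.135),(130,15,.125,.135)):
  print(th,*rel(*pour(th,ph,[.585,ly,lz])))
E
```

```text
[0.5874 0.0932 0.1731] [ 0.47  0.62 -1.06 -1.15 -0.97 -0.99] [-0.2  -0.4  -2.32] 63.33048433603317 66.9258975237608
75 [-2.4, 0.2, -2.6] [0.04, -0.18, -0.13]
90 [-6.5, 3.7, -4.7] [6.88, 2.68, -13.32]
100 [-8.7, 5.4, -5.9] [11.71, 4.8, -21.87]
110 [-14.3, 4.2, -10.2] [16.56, 7.1, -30.37]
120 [-20.2, 4.3, -14.3] [21.43, 9.56, -38.81]
130 [-26.0, 5.6, -18.1] [27.15, 11.73, -46.72]
```

Call:
apply_moves --motion '[{"translation":[-2,1,-1.5],"delta_rot":[2.3,0.9,-4.4],"gripper":120},{"translation":[-4.5,2.5,-3],"delta_rot":[4.6,1.8,-8.9],"gripper":120},{"translation":[-6.5,3.7,-4.7],"delta_rot":[6.9,2.7,-13.3],"gripper":120},{"translation":[-7.5,4.5,-5.3],"delta_rot":[9.3,3.7,-17.6],"gripper":120},{"translation":[-8.7,5.4,-5.9],"delta_rot":[11.7,4.8,-21.9],"gripper":120},{"translation":[-11.5,4.8,-8],"delta_rot":[14.1,6,-26.1],"gripper":120},{"translation":[-14.3,4.2,-10.2],"delta_rot":[16.6,7.1,-30.4],"gripper":120},{"translation":[-17.2,4.2,-12.2],"delta_rot":[19,8.3,-34.6],"gripper":120},{"translation":[-20.2,4.3,-14.3],"delta_rot":[21.4,9.6,-38.8],"gripper":120},{"translation":[-23,5,-16],"delta_rot":[24.3,10.6,-42.8],"gripper":120},{"translation":[-26,5.6,-18],"delta_rot":[27.2,11.7,-46.7],"gripper":120},{"translation":[-26,5.6,-18],"delta_rot":[27.2,11.7,-46.7],"gripper":120},{"translation":[-26,5.6,-18],"delta_rot":[27.2,11.7,-46.7],"gripper":120},{"translation":[-26,5.6,-18],"delta_rot":[27.2,11.7,-46.7],"gripper":120},{"translation":[-26,5.6,-18],"delta_rot":[27.2,11.7,-46.7],"gripper":120},{"translation":[-26,5.6,-18],"delta_rot":[27.2,11.7,-46.7],"gripper":120},{"translation":[-26,5.6,-18],"delta_rot":[27.2,11.7,-46.7],"gripper":120},{"translation":[-26,5.6,-18],"delta_rot":[27.2,11.7,-46.7],"gripper":120}]'

```text
t: 8.98
position: [0.6134, 0.1424, 0.1968]
orientation: [-0.074, 0.507, -0.481, 0.711]
wrist_force: [-0.5, -0.1, -1.9]
gripper_width: 0.744
gripper_force: 67.4
```

```bash
python3 - <<'E'
from h import *
p,R,s=pose();print(p.round(4),np.round(s['q'],2),np.round(s['wrist_force'],2),s['gripper_width']*85,s['gripper_force'])
for th,ph,ly,lz in((130,15,.125,.135),(110,14,.125,.14),(75,10,.13,.16),(40,5,.135,.2),(0,0,.14,.25)):
  print(th,*rel(*pour(th,ph,[.585,ly,lz])))
a=snap('scene');b=snap('top')
v=np.hstack([cv2.resize(a['image'][110:270,250:442],(480,400),interpolation=2),cv2.resize(b['image'][100:300,230:390],(320,400))])
cv2.imwrite('pics/p2.png',cv2.cvtColor(v,cv2.COLOR_RGB2BGR))
E
```

```text
[0.6134 0.1424 0.1968] [ 0.58  1.02 -0.87 -1.96 -1.23 -2.35] [-0.46 -0.06 -1.89] 63.226319995819594 67.38609552383423
130 [9.3, 35.1, -11.3] [8.98, 5.77, -0.09]
110 [19.4, 40.4, -2.7] [-0.55, -0.55, 16.36]
75 [31.5, 44.2, 6.4] [-16.2, -10.1, 46.47]
40 [43.9, 33.1, 8.5] [-32.98, -16.86, 76.87]
0 [50.7, 7.8, 0.4] [-55.95, -22.05, 109.76]
```

View pics/p2.png

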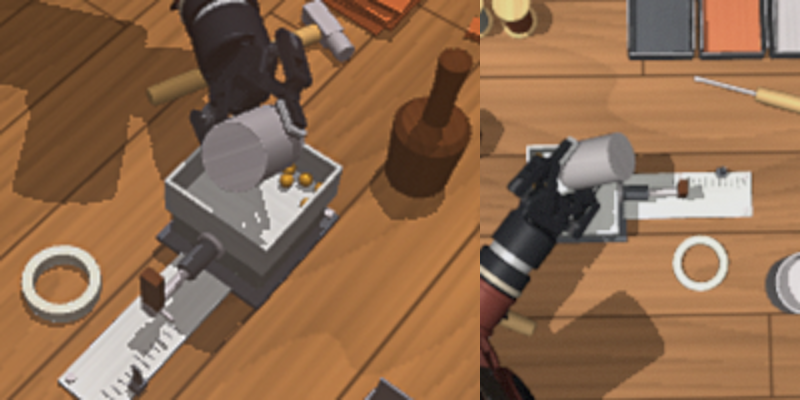

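Scene crop: the balls are inside the hopper around (297,180), and the cup is still tilted over it with no ball outside. Next I'll check the tilt angle and get the numbers for righting the cup.

```bash
python3 - <<'E'
from h import *
p,R,s=pose()
c=(R*RG.inv()).apply([0,0,1]);print('cup axis',c.round(2),'tilt',np.degrees(np.arccos(c[2])).round(1))
print('center',(p-.0195*c).round(3))
for th,ph,ly,lz in((110,14,.135,.165),(90,12,.13,.165),(75,10,.13,.17),(60,8,.13,.19),(40,5,.135,.21),(20,3,.135,.24),(0,0,.14,.26)):
  print(th,*rel(*pour(th,ph,[.59,ly,lz])))
# brass count via mask in scene & top, minus known brass elsewhere
for n in('scene','top'):
  i=load(n)['image'];h=cv2.cvtColor(i,cv2.COLOR_RGB2HSV)
  m=((h[...,0]>15)&(h[...,0]<28)&(h[...,1]>150)&(h[...,2]>90)).astype(np.uint8)
  k,_,st,ce=cv2.connectedComponentsWithStats(m)
  print(n,[(ce[j].round().tolist(),int(st[j,4])) for j in range(1,k) if 3<st[j,4]<200][:25])
E
```

```text
cup axis [-0.07  0.83 -0.55] tilt 123.1
center [0.615 0.126 0.207]
110 [27.4, 14.3, -4.1] [-0.56, -0.54, 16.38]
90 [33.2, 28.7, 6.3] [-9.55, -6.34, 33.41]
75 [35.7, 34.7, 10.7] [-16.21, -10.09, 46.49]
60 [45.6, 29.3, 14.1] [-23.2, -13.4, 59.5]
40 [48.1, 23.6, 12.8] [-32.98, -16.86, 76.89]
20 [57.1, 10.3, 11.8] [-44.16, -20.27, 93.31]
0 [54.9, -1.7, 4.7] [-55.95, -22.05, 109.78]
scene [([365.0, 180.0], 28), ([372.0, 181.0], 20)]
top [([415.0, 98.0], 16), ([424.0, 97.0], 5), ([431.0, 99.0], 26), ([420.0, 99.0], 8), ([424.0, 102.0], 6)]
```

Call:
apply_moves --motion '[{"translation":[14,7,-2],"delta_rot":[-0.3,-0.3,6],"gripper":120},{"translation":[22,11,-3],"delta_rot":[-0.5,-0.5,12],"gripper":120},{"translation":[28,17,-2],"delta_rot":[-2,-1.5,18],"gripper":120},{"translation":[30,23,2],"delta_rot":[-5,-3.5,25],"gripper":120},{"translation":[33,29,6],"delta_rot":[-9,-6,32],"gripper":120},{"translation":[34.5,32,8.5],"delta_rot":[-12.5,-8,39],"gripper":120},{"translation":[36,35,11],"delta_rot":[-16.2,-10,46],"gripper":120},{"translation":[41,32,12.5],"delta_rot":[-19.7,-11.8,53],"gripper":120},{"translation":[45.6,29.3,14],"delta_rot":[-23.2,-13.4,59.5],"gripper":120},{"translation":[47,27,13.5],"delta_rot":[-26.5,-14.6,65.5],"gripper":120},{"translation":[48,25,13],"delta_rot":[-30,-15.8,71.5],"gripper":120},{"translation":[49,22,12.8],"delta_rot":[-33.5,-17,77.5],"gripper":120},{"translation":[53,17,12.3],"delta_rot":[-38,-18.3,84.5],"gripper":120},{"translation":[57,10,11.8],"delta_rot":[-44.2,-20.3,93],"gripper":120},{"translation":[56,4,8],"delta_rot":[-50,-21.2,101.5],"gripper":120},{"translation":[55,-1.7,4.7],"delta_rot":[-56,-22,109.8],"gripper":120},{"translation":[55,-1.7,4.7],"delta_rot":[-56,-22,109.8],"gripper":120},{"translation":[55,-1.7,4.7],"delta_rot":[-56,-22,109.8],"gripper":120},{"translation":[55,-1.7,4.7],"delta_rot":[-56,-22,109.8],"gripper":120},{"translation":[55,-1.7,4.7],"delta_rot":[-56,-22,109.8],"gripper":120}]'

```text
t: 10.75
position: [0.591, 0.107, 0.2337]
orientation: [0.461, 0.002, 0.887, 0.002]
wrist_force: [0.5, -0.5, -2.4]
gripper_width: 0.739
gripper_force: 67.3
```

```bash
python3 - <<'E'
from h import *
p,R,s=pose();print(p.round(4),np.round(s['q'],2),np.round(s['wrist_force'],2),s['gripper_width']*85,s['t'])
g=np.load('grasp.npz')
R0=Ro.from_matrix(g['R'])
print('above',rel(g['p']+[0,0,.15],R0),'down',rel(g['p']+[0,0,.0015],R0))
a=snap('scene');b=snap('top')
for n,s in(('scene',a),('top',b)):
  i=s['image'];h=cv2.cvtColor(i,cv2.COLOR_RGB2HSV)
  m=((h[...,0]>13)&(h[...,0]<30)&(h[...,1]>150)&(h[...,2]>70)).astype(np.uint8)
  k,_,st,ce=cv2.connectedComponentsWithStats(m)
  print(n,'cup mouth px',proj(s,[.588,p[1],p[2]+.024]).round(),[(ce[j].round(1).tolist(),int(st[j,4])) for j in range(1,k) if 3<st[j,4]<200][:25])
  f=[onz(s,*ce[j],.063).round(3).tolist() for j in range(1,k) if 3<st[j,4]<200];print([q for q in f if abs(q[0]-.585)<.08 and abs(q[1]-.167)<.08])
E
```

```text
[0.591  0.107  0.2337] [ 0.1   0.08 -1.07 -0.54 -0.08  0.06] [ 0.53 -0.48 -2.37] 62.823677043292385 10.75
above ([13.4, -358.6, 18.2], [0.35, -0.2, -0.19]) down ([135.0, -359.4, 103.5], [0.35, -0.2, -0.19])
scene cup mouth px [339. 156.] [([328.1, 9.4], 21), ([316.9, 21.8], 32), ([307.8, 27.0], 6), ([296.4, 30.4], 9), ([306.8, 31.9], 34), ([357.6, 99.6], 9), ([362.7, 101.7], 6), ([332.1, 127.1], 14), ([307.1, 150.6], 27), ([324.0, 148.5], 4), ([364.7, 179.1], 37), ([372.0, 181.1], 20), ([384.1, 191.6], 11), ([273.3, 206.2], 9), ([242.9, 210.3], 12), ([247.0, 208.2], 4), ([258.3, 212.4], 10), ([254.0, 211.3], 6), ([314.6, 215.9], 7), ([270.1, 227.6], 33), ([468.5, 241.1], 38), ([292.8, 238.3], 6), ([338.0, 239.2], 4), ([447.9, 246.0], 7), ([340.5, 250.6], 13)]
[[0.597, 0.218, 0.063], [0.616, 0.225, 0.063], [0.66, 0.218, 0.063]]
top cup mouth px [295. 185.] [([94.8, 0.5], 4), ([118.8, 1.5], 6), ([623.5, 2.2], 4), ([29.0, 4.8], 4), ([132.0, 5.0], 5), ([201.5, 5.5], 4), ([320.5, 6.2], 4), ([384.0, 6.3], 6), ([104.8, 7.5], 4), ([327.2, 7.8], 5), ([626.0, 7.2], 4), ([14.5, 9.5], 4), ([51.8, 9.5], 4), ([59.8, 9.6], 5), ([80.8, 11.0], 4), ([233.4, 10.8], 5), ([33.2, 15.0], 5), ([111.5, 12.2], 4), ([129.5, 13.2], 4), ([334.2, 14.5], 4), ([535.8, 12.8], 5), ([8.4, 15.8], 5), ([63.0, 16.0], 4), ([99.0, 15.8], 5), ([22.0, 18.2], 6)]
[[0.637, 0.223, 0.063], [0.637, 0.197, 0.063], [0.616, 0.223, 0.063], [0.602, 0.208, 0.063], [0.594, 0.223, 0.063], [0.533, 0.223, 0.063]]
```

All six balls show in the top view at floor height inside the hopper. Next I'll return the cup to its spot.

Call:
apply_moves --motion '[{"translation":[1,-12,1],"delta_rot":[0,0,0],"gripper":120},{"translation":[2,-40,2],"delta_rot":[0,0,0],"gripper":120},{"translation":[3,-72,3],"delta_rot":[0,0,0],"gripper":120},{"translation":[4,-106,5],"delta_rot":[0,0,0],"gripper":120},{"translation":[5,-140,6],"delta_rot":[0.1,0,0],"gripper":120},{"translation":[6,-175,8],"delta_rot":[0.2,-0.1,0],"gripper":120},{"translation":[7,-210,9],"delta_rot":[0.2,-0.1,-0.1],"gripper":120},{"translation":[8,-245,11],"delta_rot":[0.2,-0.1,-0.1],"gripper":120},{"translation":[9,-280,12],"delta_rot":[0.3,-0.2,-0.2],"gripper":120},{"translation":[10,-310,14],"delta_rot":[0.3,-0.2,-0.2],"gripper":120},{"translation":[12,-335,16],"delta_rot":[0.3,-0.2,-0.2],"gripper":120},{"translation":[13,-350,18],"delta_rot":[0.3,-0.2,-0.2],"gripper":120},{"translation":[25,-359,26],"delta_rot":[0.3,-0.2,-0.2],"gripper":120},{"translation":[45,-359,40],"delta_rot":[0.3,-0.2,-0.2],"gripper":120},{"translation":[70,-359,58],"delta_rot":[0.3,-0.2,-0.2],"gripper":120},{"translation":[95,-359,75],"delta_rot":[0.3,-0.2,-0.2],"gripper":120},{"translation":[115,-359,89],"delta_rot":[0.3,-0.2,-0.2],"gripper":120},{"translation":[126,-359,97],"delta_rot":[0.3,-0.2,-0.2],"gripper":120},{"translation":[129,-359,99],"delta_rot":[0.3,-0.2,-0.2],"gripper":120},{"translation":[129,-359,99],"delta_rot":[0.3,-0.2,-0.2],"gripper":120}]'

```text
t: 12.52
position: [0.5982, -0.2497, 0.0695]
orientation: [0.462, -0.0, 0.887, -0.002]
wrist_force: [-0.6, 0.3, -1.1]
gripper_width: 0.745
gripper_force: 67.3
```

```bash
python3 - <<'E'
from h import *
p,R,s=pose();print(p.round(4),np.round(s['wrist_force'],2),s['gripper_width']*85,s['t'])
g=np.load('grasp.npz');print(rel(g['p'],Ro.from_matrix(g['R'])))
E
```

```text
[ 0.5982 -0.2497  0.0695] [-0.59  0.34 -1.09] 63.35993771622883 12.5167
([8.0, -1.8, 4.3], [0.11, -0.12, 0.29])
```

Call:
apply_moves --motion '[{"translation":[3,-0.5,2],"delta_rot":[0,0,0],"gripper":120},{"translation":[5.5,-1,4],"delta_rot":[0,0,0],"gripper":120},{"translation":[6.5,-1,4.6],"delta_rot":[0,0,0],"gripper":120},{"translation":[6.5,-1,4.6],"delta_rot":[0,0,0],"gripper":120}]'

```text
t: 12.85
position: [0.5987, -0.2522, 0.064]
orientation: [0.463, -0.0, 0.886, -0.003]
wrist_force: [-0.1, -0.1, -1.5]
gripper_width: 0.743
gripper_force: 67.3
```

```bash
python3 - <<'E'
from h import *
p,R,s=pose();print(p.round(4),np.round(s['wrist_force'],2))
E
```

```text
[ 0.5987 -0.2522  0.064 ] [-0.12 -0.12 -1.5 ]
```

Call:
apply_moves --motion '[{"translation":[1,0,0.7],"delta_rot":[0,0,0],"gripper":120},{"translation":[2,0,1.3],"delta_rot":[0,0,0],"gripper":120},{"translation":[2,0,1.3],"delta_rot":[0,0,0],"gripper":120},{"translation":[2,0,1.3],"delta_rot":[0,0,0],"gripper":120}]'

```text
t: 13.18
position: [0.5984, -0.252, 0.0611]
orientation: [0.463, 0.0, 0.886, -0.003]
wrist_force: [-0.0, -0.2, -1.7]
gripper_width: 0.743
gripper_force: 67.3
```

```bash
python3 - <<'E'
from h import *
p,R,s=pose();print(p.round(4),np.round(s['wrist_force'],2))
E
```

```text
[ 0.5984 -0.252   0.0611] [-0.01 -0.18 -1.73]
```

Call:
apply_moves --motion '[{"translation":[0.8,0,0.6],"delta_rot":[0,0,0],"gripper":120},{"translation":[0.8,0,0.6],"delta_rot":[0,0,0],"gripper":120},{"translation":[0.8,0,0.6],"delta_rot":[0,0,0],"gripper":120}]'

```text
t: 13.43
position: [0.5988, -0.2522, 0.0606]
orientation: [0.464, -0.0, 0.886, -0.003]
wrist_force: [-1.4, 0.9, 4.7]
gripper_width: 0.747
gripper_force: 67.5
```

```bash
python3 - <<'E'
from h import *
p,R,s=pose();print(p.round(4),np.round(s['wrist_force'],2),rel(p+[0,0,.16],R))
E
```

```text
[ 0.5988 -0.2522  0.0606] [-1.45  0.9   4.71] ([-131.4, -0.9, -91.2], [0.0, 0.0, 0.0])
```

Contact matches the original grasp height, so I'll release the cup and lift straight up.

Call:
apply_moves --motion '[{"translation":[0,0,0],"delta_rot":[0,0,0],"gripper":60},{"translation":[0,0,0],"delta_rot":[0,0,0],"gripper":0},{"translation":[0,0,0],"delta_rot":[0,0,0],"gripper":0},{"translation":[0,0,0],"delta_rot":[0,0,0],"gripper":0},{"translation":[0,0,0],"delta_rot":[0,0,0],"gripper":0},{"translation":[0,0,0],"delta_rot":[0,0,0],"gripper":0},{"translation":[-10,0,-7],"delta_rot":[0,0,0],"gripper":0},{"translation":[-25,0,-17],"delta_rot":[0,0,0],"gripper":0},{"translation":[-50,0,-35],"delta_rot":[0,0,0],"gripper":0},{"translation":[-75,0,-52],"delta_rot":[0,0,0],"gripper":0},{"translation":[-100,0,-70],"delta_rot":[0,0,0],"gripper":0},{"translation":[-125,0,-87],"delta_rot":[0,0,0],"gripper":0},{"translation":[-131,0,-91],"delta_rot":[0,0,0],"gripper":0},{"translation":[-131,0,-91],"delta_rot":[0,0,0],"gripper":0}]'

```text
t: 14.6
position: [0.5995, -0.2521, 0.223]
orientation: [0.465, -0.001, 0.885, -0.005]
wrist_force: [0.1, 0.2, -0.3]
gripper_width: 1.001
gripper_force: 0.0
```

```bash
cat >> h.py <<'E'
RD=Ro.from_matrix(np.array([[-1,0,0],[0,1,0],[0,0,-1.]]))
E
python3 - <<'E'
from h import *
p,R,s=pose();print(p.round(4),np.round(s['q'],2),s['t'])
a=snap('scene');b=snap('top')
A=cv2.resize(a['image'][170:370,190:390],(400,400),interpolation=2)
B=cv2.resize(b['image'][140:260,250:450],(400,240),interpolation=2)
B=cv2.copyMakeBorder(B,0,160,0,0,0)
cv2.imwrite('pics/q.png',cv2.cvtColor(np.hstack([A,B]),cv2.COLOR_RGB2BGR))
# dark-brown handle mask in both views
for n,s_ in(('scene',a),('top',b)):
  i=s_['image'].astype(int); u,v=proj(s_,[.586,.008,.1]).astype(int)
  r,g,bl=i[...,0],i[...,1],i[...,2]
  m=((r-bl>25)&(r<130)&(r>40)&(g<70))[v-18:v+18,u-18:u+18]
  y,x=np.nonzero(m);print(n,(u,v),len(x),x.min()+u-18,x.max()+u-18,y.min()+v-18,y.max()+v-18,x.mean()+u-18,y.mean()+v-18)
# target above the handle
hd=[.587,.008]
print(rel([*hd,.20],RD))
E
```

```text
[ 0.5995 -0.2521  0.223 ] [-0.8   0.21 -0.89 -0.32  0.62 -0.53] 14.6
scene (np.int64(310), np.int64(221)) 98 306 320 208 233 310.90816326530614 224.70408163265307
top (np.int64(331), np.int64(193)) 29 329 333 190 197 331.1034482758621 193.6206896551724
([21.3, 259.0, 0.2], [-0.35, 55.14, -0.02])
```

View pics/q.png

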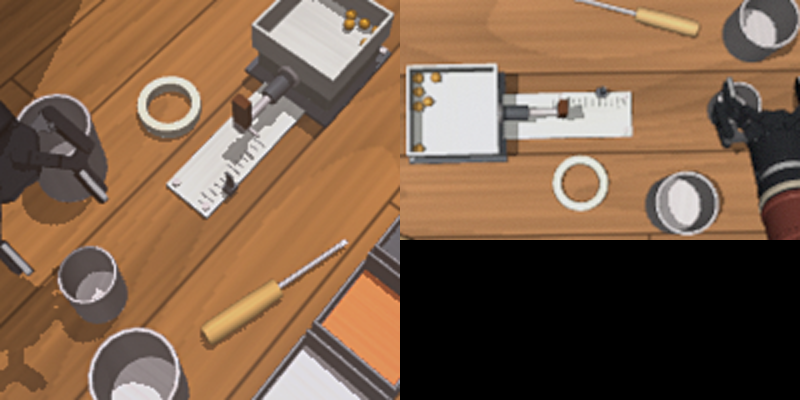

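All six balls are in the hopper (top crop, around (425,85) and (420,148)). The cup stands upright and empty at scene crop (92,280), and the bystanders are unmoved. Next I'll move above the handle with the tool pointing down.

Call:
apply_moves --motion '[{"translation":[2,20,0],"delta_rot":[0,6,0],"gripper":110},{"translation":[4,50,0],"delta_rot":[0,12,0],"gripper":110},{"translation":[7,85,0],"delta_rot":[0,18,0],"gripper":110},{"translation":[10,120,0],"delta_rot":[0,25,0],"gripper":110},{"translation":[13,155,0],"delta_rot":[0,32,0],"gripper":110},{"translation":[16,190,0],"delta_rot":[0,39,0],"gripper":110},{"translation":[18,220,0],"delta_rot":[-0.2,45,0],"gripper":110},{"translation":[20,245,0],"delta_rot":[-0.3,51,0],"gripper":110},{"translation":[21.3,259,0],"delta_rot":[-0.35,55.1,0],"gripper":110},{"translation":[21.3,259,0],"delta_rot":[-0.35,55.1,0],"gripper":110},{"translation":[21.3,259,0],"delta_rot":[-0.35,55.1,0],"gripper":110},{"translation":[21.3,259,0],"delta_rot":[-0.35,55.1,0],"gripper":110}]'

```text
t: 15.7
position: [0.5864, 0.0074, 0.1984]
orientation: [-0.0, 0.0, 1.0, 0.0]
wrist_force: [-0.3, 0.5, -0.8]
gripper_width: 0.568
gripper_force: 0.0
```

```bash
python3 - <<'E'
from h import *
p,R,s=pose();print(p.round(4),R.as_matrix()[:,2].round(3),s['gripper_width']*85,s['t'],np.round(s['q'],2))
w=snap('wrist');i=w['image'].astype(int);r,g,b=i[...,0],i[...,1],i[...,2]
print('cam',(-w['R'].T@w['t']).round(3))
for n,X in dict(handle=[.587,.008,.11],mark=[.621,-.055,.06],ptr=[.613,.008,.05],cup=[.5895,-.252,.085]).items(): print(n,proj(w,X).round())
m=((r-b>25)&(r<130)&(r>35)&(g<75)&(r>1.6*g)).astype(np.uint8)
k,_,st,ce=cv2.connectedComponentsWithStats(m)
print('brown',[(ce[j].round().tolist(),st[j].tolist()) for j in range(1,k) if st[j,4]>80])
u,v=proj(w,[.621,-.055,.05]).astype(int)
d=((i.max(2)<75)).astype(np.uint8); k,_,st,ce=cv2.connectedComponentsWithStats(d)
print('dark',[(ce[j].round().tolist(),st[j].tolist()) for j in range(1,k) if st[j,4]>60])
E
```

```text
[0.5864 0.0074 0.1984] [-0.001  0.    -1.   ] 48.29758431529429 15.7 [-0.11  0.44 -0.07  1.07  0.   -0.11]
cam [0.509 0.008 0.325]
handle [320. 210.]
mark [245. 228.]
ptr [320. 215.]
cup [-32. 202.]
brown []
dark [([29.0, 16.0], [0, 0, 65, 40, 1939]), ([110.0, 31.0], [8, 0, 163, 64, 6577]), ([414.0, 115.0], [413, 95, 4, 39, 70]), ([98.0, 107.0], [65, 107, 70, 2, 127]), ([437.0, 136.0], [430, 107, 15, 57, 595]), ([631.0, 172.0], [617, 134, 23, 79, 408]), ([64.0, 185.0], [41, 162, 45, 45, 1423]), ([429.0, 217.0], [420, 193, 17, 47, 381]), ([631.0, 240.0], [617, 196, 23, 87, 464]), ([257.0, 203.0], [247, 200, 18, 13, 72]), ([251.0, 214.0], [246, 205, 11, 23, 132]), ([407.0, 223.0], [404, 207, 6, 32, 70]), ([623.0, 232.0], [616, 208, 17, 49, 147]), ([613.0, 235.0], [604, 213, 17, 48, 128]), ([15.0, 228.0], [4, 220, 29, 16, 62]), ([309.0, 353.0], [0, 246, 613, 154, 42058]), ([636.0, 283.0], [626, 259, 14, 40, 233]), ([4.0, 391.0], [0, 380, 11, 20, 154]), ([635.0, 396.0], [629, 390, 11, 10, 73])]
```

```bash
python3 - <<'E'
from h import *
w=load('wrist');i=w['image'].astype(int)
for v in (200,212,225,240): print(v,[(u,*(i[v,u]//10).tolist()) for u in range(284,364,4)])
print('mark region max-chan');
for v in range(196,244,4): print(v,i[v,236:276:2].max(1).tolist())
E
```

```text
200 [(284, 21, 21, 20), (288, 21, 21, 20), (292, 21, 21, 21), (296, 21, 21, 21), (300, 17, 17, 16), (304, 19, 19, 18), (308, 13, 13, 13), (312, 8, 7, 6), (316, 9, 7, 5), (320, 9, 7, 6), (324, 8, 6, 5), (328, 9, 6, 5), (332, 14, 14, 13), (336, 21, 21, 21), (340, 21, 21, 21), (344, 22, 21, 21), (348, 21, 21, 21), (352, 21, 21, 21), (356, 22, 22, 21), (360, 22, 21, 21)]
212 [(284, 15, 11, 8), (288, 15, 11, 8), (292, 15, 11, 8), (296, 15, 11, 8), (300, 15, 11, 8), (304, 15, 11, 8), (308, 15, 11, 8), (312, 9, 6, 5), (316, 9, 6, 5), (320, 9, 6, 5), (324, 8, 6, 5), (328, 9, 6, 5), (332, 11, 8, 6), (336, 15, 11, 8), (340, 15, 11, 8), (344, 15, 11, 8), (348, 16, 11, 8), (352, 15, 11, 8), (356, 15, 11, 8), (360, 15, 11, 8)]
225 [(284, 15, 11, 8), (288, 15, 11, 7), (292, 15, 11, 7), (296, 15, 11, 8), (300, 15, 11, 8), (304, 15, 11, 7), (308, 15, 11, 8), (312, 15, 11, 8), (316, 16, 11, 8), (320, 16, 11, 8), (324, 16, 11, 8), (328, 16, 12, 8), (332, 16, 11, 8), (336, 16, 11, 8), (340, 15, 11, 8), (344, 15, 12, 8), (348, 15, 11, 8), (352, 15, 11, 8), (356, 16, 11, 8), (360, 15, 11, 8)]
240 [(284, 
[... 883 characters left out ...]
13, 114, 83, 64, 62, 59, 54, 107, 106, 109, 110, 164, 162, 159, 160, 160, 158]
220 [105, 106, 103, 164, 168, 77, 73, 57, 49, 157, 164, 163, 165, 162, 164, 164, 162, 162, 162, 163]
224 [155, 157, 158, 154, 162, 90, 78, 45, 150, 156, 157, 155, 154, 158, 159, 157, 154, 159, 157, 158]
228 [159, 160, 156, 158, 162, 108, 86, 157, 156, 156, 160, 157, 156, 156, 157, 157, 157, 156, 157, 159]
232 [128, 130, 130, 128, 128, 133, 128, 128, 129, 126, 129, 126, 126, 131, 127, 129, 130, 129, 128, 129]
236 [148, 150, 149, 148, 147, 145, 147, 146, 149, 148, 150, 147, 146, 149, 149, 151, 151, 149, 152, 149]
240 [173, 171, 172, 171, 171, 172, 172, 170, 170, 173, 173, 173, 172, 172, 172, 170, 172, 172, 172, 171]
```

The handle spans columns 310 to 331, so it is centred under the jaws to within 1 mm. The marker blade is near column 248, about 60 mm out. I'll descend and grip.

Call:
apply_moves --motion '[{"translation":[0,0,15],"delta_rot":[0,0,0],"gripper":110},{"translation":[0,0,40],"delta_rot":[0,0,0],"gripper":110},{"translation":[0,0,65],"delta_rot":[0,0,0],"gripper":110},{"translation":[0,0,90],"delta_rot":[0,0,0],"gripper":110},{"translation":[0,0,107],"delta_rot":[0,0,0],"gripper":110},{"translation":[0,0,114],"delta_rot":[0,0,0],"gripper":110},{"translation":[0,0,114],"delta_rot":[0,0,0],"gripper":110},{"translation":[0,0,114],"delta_rot":[0,0,0],"gripper":110},{"translation":[0,0,114],"delta_rot":[0,0,0],"gripper":230},{"translation":[0,0,114],"delta_rot":[0,0,0],"gripper":230},{"translation":[0,0,114],"delta_rot":[0,0,0],"gripper":230},{"translation":[0,0,114],"delta_rot":[0,0,0],"gripper":230},{"translation":[0,0,114],"delta_rot":[0,0,0],"gripper":230},{"translation":[0,0,114],"delta_rot":[0,0,0],"gripper":230},{"translation":[0,0,114],"delta_rot":[0,0,0],"gripper":230},{"translation":[0,0,114],"delta_rot":[0,0,0],"gripper":230}]' --force 60

```text
t: 17.08
position: [0.5881, 0.0086, 0.0879]
orientation: [0.002, -0.0, 1.0, 0.001]
wrist_force: [-1.5, 4.0, 6.7]
gripper_width: 0.156
gripper_force: 58.5
```

```bash
python3 - <<'E'
from h import *
p,R,s=pose();print(p.round(4),np.round(s['wrist_force'],1),s['gripper_width']*85,s['gripper_force'],s['t'])
E
```

```text
[0.5881 0.0086 0.0879] [-1.5  4.   6.7] 13.25990518075902 58.48898470401764 17.0833
```

Call:
apply_moves --motion '[{"translation":[0,-4,-2],"delta_rot":[0,0,0],"gripper":230},{"translation":[0,-10,-3],"delta_rot":[0,0,0],"gripper":230},{"translation":[0,-17,-3],"delta_rot":[0,0,0],"gripper":230},{"translation":[0,-24,-3],"delta_rot":[0,0,0],"gripper":230},{"translation":[0,-31,-3],"delta_rot":[0,0,0],"gripper":230},{"translation":[0,-38,-3],"delta_rot":[0,0,0],"gripper":230},{"translation":[0,-45,-3],"delta_rot":[0,0,0],"gripper":230},{"translation":[0,-50,-3],"delta_rot":[0,0,0],"gripper":230},{"translation":[0,-53,-3],"delta_rot":[0,0,0],"gripper":230},{"translation":[0,-53,-3],"delta_rot":[0,0,0],"gripper":230},{"translation":[0,-53,-3],"delta_rot":[0,0,0],"gripper":230},{"translation":[0,-53,-3],"delta_rot":[0,0,0],"gripper":230}]'

```text
t: 18.08
position: [0.5883, -0.0431, 0.0882]
orientation: [0.001, -0.001, 1.0, 0.002]
wrist_force: [11.7, 10.1, -23.6]
gripper_width: 0.155
gripper_force: 60.5
```

```bash
python3 - <<'E'
from h import *
p,R,s=pose();print(p.round(4),np.round(s['wrist_force'],1),s['gripper_width']*85,s['gripper_force'],s['t'])
w=snap('wrist');snap('scene');snap('top');i=w['image'].astype(int)
print('cam',(-w['R'].T@w['t']).round(3))
for n,X in dict(ptr=[.6135,p[1],.05],mark=[.62,-.055,.05],marktop=[.62,-.055,.065],rail=[.62,-.055,.008]).items(): print(n,proj(w,X).round(1))
v0,u0=proj(w,[.62,-.055,.05]).astype(int)[::-1]
for v in range(v0-34,v0+34,3): print(v,u0-24,i[v,u0-24:u0+40:2].max(1).tolist())
E
```

```text
[ 0.5883 -0.0431  0.0882] [ 11.7  10.1 -23.6] 13.19487502353641 60.455753803253174 18.0833
cam [ 0.51  -0.043  0.214]
ptr [318.5 283.4]
mark [297.  293.7]
marktop [295.3 310.6]
rail [300.8 257.4]
259 273 [54, 47, 51, 52, 53, 50, 48, 76, 90, 88, 90, 89, 88, 80, 49, 51, 62, 61, 58, 60, 60, 60, 68, 65, 63, 60, 66, 63, 64, 63, 64, 64]
262 273 [45, 50, 49, 48, 49, 50, 48, 88, 90, 86, 92, 88, 91, 69, 44, 52, 59, 60, 62, 61, 59, 60, 62, 64, 62, 63, 63, 62, 62, 63, 63, 65]
265 273 [60, 63, 62, 63, 63, 59, 64, 93, 88, 87, 87, 87, 89, 62, 49, 57, 63, 61, 62, 59, 61, 58, 61, 60, 60, 63, 61, 60, 64, 61, 64, 63]
268 273 [48, 47, 50, 47, 47, 45, 68, 89, 90, 87, 87, 91, 93, 48, 46, 57, 61, 63, 54, 56, 58, 59, 63, 60, 60, 59, 60, 63, 59, 61, 64, 67]
271 273 [51, 52, 49, 49, 51, 47, 78, 89, 88, 89, 86, 89, 93, 42, 45, 57, 59, 59, 62, 62, 58, 59, 58, 58, 61, 62, 58, 58, 58, 63, 61, 64]
274 273 [44, 46, 46, 44, 44, 39, 87, 87, 89, 88, 87, 87, 83, 39, 43, 59, 58, 56, 59, 59, 58, 60, 59, 58, 61, 59, 60, 61, 59, 59, 59, 61]
277 273 [48, 50, 44, 43, 43, 54, 93, 88, 87, 89, 89, 86, 69, 38, 45, 53, 60, 56, 5
[... 1552 characters left out ...]
74, 79, 79, 76]
313 273 [41, 39, 39, 39, 38, 38, 42, 37, 40, 38, 35, 41, 40, 46, 49, 72, 75, 78, 78, 77, 80, 76, 79, 77, 77, 75, 77, 78, 79, 79, 77, 76]
316 273 [40, 36, 43, 40, 42, 40, 36, 38, 44, 34, 40, 38, 47, 50, 46, 70, 73, 78, 78, 76, 80, 77, 81, 78, 78, 78, 76, 78, 77, 78, 75, 77]
319 273 [37, 41, 32, 41, 34, 36, 41, 42, 39, 39, 38, 38, 37, 51, 50, 70, 71, 77, 76, 77, 78, 78, 74, 79, 80, 78, 80, 75, 76, 78, 77, 76]
322 273 [39, 35, 30, 37, 36, 37, 36, 37, 35, 34, 40, 41, 42, 53, 49, 69, 74, 79, 78, 76, 76, 78, 77, 81, 78, 77, 80, 77, 78, 79, 75, 75]
325 273 [38, 34, 38, 39, 40, 39, 39, 38, 37, 42, 42, 38, 42, 47, 44, 67, 73, 77, 77, 74, 72, 73, 75, 78, 76, 75, 78, 77, 80, 79, 77, 73]
```

Call:
apply_moves --motion '[{"translation":[-0.5,-4,1],"delta_rot":[0,0,0],"gripper":230},{"translation":[-1,-8,2],"delta_rot":[0,0,0],"gripper":230},{"translation":[-1,-10.5,2.3],"delta_rot":[0,0,0],"gripper":230},{"translation":[-1,-10.5,2.3],"delta_rot":[0,0,0],"gripper":230},{"translation":[-1,-10.5,2.3],"delta_rot":[0,0,0],"gripper":230},{"translation":[-1,-10.5,2.3],"delta_rot":[0,0,0],"gripper":230}]'

```text
t: 18.73
position: [0.5885, -0.0536, 0.088]
orientation: [0.001, -0.001, 1.0, 0.002]
wrist_force: [-0.4, 9.7, 2.3]
gripper_width: 0.158
gripper_force: 64.3
```

```bash
python3 - <<'E'
from h import *
p,R,s=pose();print(p.round(4),np.round(s['wrist_force'],1),s['gripper_width']*85,s['gripper_force'],s['t'])
a=snap('scene');b=snap('top')
for n,s_,f in(('scene',a,'s1.png'),('top',b,'t1.png')):
  old=cv2.imread('pics/'+f)[...,::-1].max(2); new=s_['image'].max(2)
  pt=proj(s_,[.6125,p[1],.05]);mk=proj(s_,[.6195,-.054,.05]);mt=proj(s_,[.6195,-.054,.07]);print(n,'ptr',pt.round(1),'mark',mk.round(1),'z.07',mt.round(1),'y+10mm:',(proj(s_,[.6195,-.044,.05])-mk).round(1))
  u,v=mk.round().astype(int)
  for k,im in(('old',old),('new',new)):
    print(k,'cols',u-12,'..'); 
    for r in range(v-12,v+13): print(r,' '.join('%3d'%x for x in im[r,u-12:u+13]))
E
```

```text
[ 0.5885 -0.0536  0.088 ] [-0.4  9.7  2.3] 13.469185005344132 64.3076241016388 18.7333
scene ptr [302.1 255. ] mark [304.2 256.8] z.07 [303.9 253.3] y+10mm: [ 2.7 -2.9]
old cols 292 ..
245 202 203 210 208 207 209 209 207 206 211 206 148 131 134 136 133 133 132 133 130 115 151 209 217 216
246 204 209 209 208 209 209 208 206 210 205 147 130 133 135 133 132 131 133 131 133 136 114 157 208 219
247 210 208 207 209 210 207 206 208 208 144 127 133 134 133 131 132 133 132 115 141 206 147 124 119 206
248 210 209 210 211 208 205 207 210 208 145 127 130 131 130 130 133 134 130 106 155 210 214 149 122 139
249 209 210 210 207 205 206 208 208 212 207 147 136 134 126 131 132 131 131 140 174 144 206 213 145 138
250 210 211 209 206 206 207 207 208 212 214 210 208 204 147 128 115 111 141 207 216 205 145 209 212 214
251 211 209 207 206 207 207 208 211 212 210 208 205 208 207 149 125 116 173 210 218 218 207 214 217 221
252 209 208 208 207 206 208 211 212 209 205 203 180 161 203 209 153 198 154 159 206 214 212 215 220 215
253 208 207 208 208 208 210 212 209 205 204 207 205 177 140 204 209 217 210 184 175
[... 8912 characters left out ...]
  81  85  86  90  92  93  94  95 100 100 102 103 103 106 103 102 104 106 105
191  68  44  55  66  72  81  84  86  89  93  91  95  98  98  96 100 100 101 105 104 105 105 106 106 107
192  70  46  62  71  76  81  84  89  93  90  95  95  99  98 101 101 101 105 104 104 104 106 105 104 105
193  84  54  68  70  80  84  87  89  91  93  97  98  99 100 100 102 102 103 103 104 103 106 105 107 105
194  66  61  71  76  80  85  88  91  91  98  96  98  99 103 103 100 102 104 103 104 105 106 105 106 106
195  48  66  73  80  84  86  89  91  95  95  98 100  99 101 103 104 104 105 102 105 105 104 108 104 107
196  56  73  76  81  87  91  93  94  93  96  97  99 100 104 103 106 105 107 105 106 105 105 105 106 106
```

In the scene numbers, the pointer fin line (298,253) to (302,256) runs straight into the blade's near corner (303,256). The averaged marker estimate is y ≈ -0.055, so I'll draw about 1 mm more and recheck.

Call:
apply_moves --motion '[{"translation":[0,-1.2,0],"delta_rot":[0,0,0],"gripper":230},{"translation":[0,-1.2,0],"delta_rot":[0,0,0],"gripper":230},{"translation":[0,-1.2,0],"delta_rot":[0,0,0],"gripper":230},{"translation":[0,-1.2,0],"delta_rot":[0,0,0],"gripper":230},{"translation":[0,-1.2,0],"delta_rot":[0,0,0],"gripper":230},{"translation":[0,-1.2,0],"delta_rot":[0,0,0],"gripper":230}]'

```text
t: 19.33
position: [0.5885, -0.0546, 0.088]
orientation: [0.001, -0.001, 1.0, 0.002]
wrist_force: [0.7, 11.0, 2.8]
gripper_width: 0.154
gripper_force: 64.3
```

```bash
python3 - <<'E'
from h import *
p,R,s=pose();print(p.round(4),np.round(s['wrist_force'],1),s['gripper_width']*85,s['gripper_force'],s['t'])
a=snap('scene');im=a['image'].max(2)
print(proj(a,[.5865,p[1],.05]).round(1),proj(a,[.6125,p[1],.05]).round(1),proj(a,[.6195,p[1],.05]).round(1))
for r in range(248,264): print(r,' '.join('%3d'%x for x in im[r,292:312]))
E
```

```text
[ 0.5885 -0.0546  0.088 ] [ 0.7 11.   2.8] 13.073915413557495 64.27157521247864 19.3333
[293.9 249. ] [301.8 255.3] [304. 257.]
248  71  90  89  63  61  59  75 185 231 165 142 143 143 138 134 154 223 229 176 172
249  68  89  90  65  60  56  69 147 157 144 144 143 139 134 153 220 231 231 225 193
250  59  88  88  65  59  65  86 117 143 146 144 140 135 154 220 208 196 227 229 229
251  70  86  85  62  64 106 118 145 147 144 141 134 146 224 233 225 150 189 225 230
252  90  86 102  76  81 114 138 145 151 138 134 133 165 224 231 230 221 163 172 224
253 147  95  88  99 116 118 105 131 205 159 148 223 201 152 220 228 230 226 201 191
254 234 163 100 117 148 148 128 114 196 229 179 230 234 225 182 193 227 232 228 226
255 234 159 142 147 150 147 144 135 119 160 153 144 157 227 226 150 166 225 230 229
256 148 142 145 148 146 144 143 143 137 120 108 105 121 155 234 227 136 167 226 231
257 140 145 147 144 144 142 143 145 147 145 122  77 102 128 233 236 225 193 229 236
258 144 147 146 144 143 143 144 146 143 148 128  65  60  94 164 232 231 230 236 233
259 148 146 144 143 144 145 147 142 101 125 144  74  54  64 140 237 235 236 234 129
260 145 145 143 144 144 145 147 147 139 116 112  66  57  53  97 238 241 233 131 117
261 146 144 143 145 145 129 139 144 157 150 118  67  59  57  71 155 188 126 120 159
262 145 144 145 147 147 125  96 150 232 195 122  73  61  59  62 121 138 124 162 170
263 144 145 145 147 149 144 140 177 209 135  83  75  72  63  69 116  75 134 167 167
```

```bash
python3 -c "
from rig import robot
print(robot.close_job())"
```

```text
the job is handed in; nothing more can be done
None
```

I poured all six balls into the hopper, stood the cup back upright, and handed the job in at about 19 s while holding the rod drawn out about 63 mm; the pointer lines up with the marker to within about 3 mm by my camera estimate (5 mm allowed).

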